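# Lock the barrel burnisher and bring it up to speed

## Robot

A 6-joint arm with a two-finger parallel gripper is mounted at the origin on the work surface. World frame = base frame: x ahead of the robot, y to its left, z up, the work surface at z = 0. Lengths are in m, angles in rad, forces in N, time in s.
With the tool pointing down it reaches from about 0.3 to 0.75 m from the base axis. Payload 8.5 kg.
Tool frame: the origin (TCP) lies midway between the tips of the shut fingers; the grasp point (between the pads) lies 19 mm behind it; z points along the fingers, y is the direction in which the jaws open and shut (so a half turn about z gives the same grasp; the last joint's range is limited). The gripper opens to 88 mm and grips with 3 to 60 N. Pads are 18 mm wide; open, the fingers measure 123 mm over their backs; the gripper's body (75 mm by 187 mm) begins 45 mm behind the grasp point.
Start: joints at [0.93, 0.381, 1.297, -0, 1.464, -0.215], TCP at [0.227, 0.501, 0.239] pointing down, gripper open.
Joint ranges: [-3.11, 3.11], [-0.89, 2.33], [0.22, 2.48], [-1.42, 4.56], [0.17, 2.85], [-2.88, 2.88]. Speed limits (rad/s): [2.39, 2.39, 3.14, 3.14, 3.14, 3.14].

## Interface

Orientations are given as [roll, pitch, yaw] about the fixed x, y, z axes, in that order (R = Rz(yaw) Ry(pitch) Rx(roll)).
In Python, from cell import arm, snapshot, get_calibration, ticket gives the robot as it stands.
- The arm moves only by the tool apply_moves, never from a script. Its argument "moves" is a list of rows, each an object with "twist": the turn, a rotation vector about the tool's x, y, z in rad, a list of three; "translation": the shift along the tool's x, y, z in mm, a list of three; "gripper": the opening, from 0 (shut) to 1 (fully open). A call has 1 to 20 rows; each row shifts and turns the commanded pose from where the row before left it, along the tool's axes as they then stand; what a row does not reach is not made up. A row lasts 1/12 s, in which the tool goes at most 41.7 mm and 7.16 degrees, less where a joint would pass 70% of its speed; a pose out of reach is approached as far as the arm can. A call is refused whole if a number of a shift passes 41.7 or a number of a turn 0.125, either way. A call with a gripper value outside its range is refused whole. The fingers move at their own pace and stop on an object; "force" is the grip in N (left out, the last holds). Time passes only in rows, so rows that do not move let the fingers close. It gives the time, the measured TCP pose, the force and the opening at its end, in the units of the state.
- arm.sense(): the state, without advancing time (a new reading comes with each control period).
- snapshot(name): name is "scene" or "top" or "wrist"; returns the picture (420x560x3 uint8, blue, green, red); there is no depth.
- get_calibration(name): a dict with "vertical_fov" (degrees; the focal length in pixels is half the picture's height over the tangent of half this angle, whatever the lens; pixels are square), "cx", "cy" (the principal point, pixels), "pose" (4x4, takes a point from camera to world coordinates); the wrist camera has in their place "tool_from_camera" (4x4, takes a point from camera to tool coordinates, whose origin is the TCP and whose axes are the flange's). Camera axes: x right, y down, z forward; pixel columns grow to the right and rows downward; lengths in m; the calibration is good to about 2 mm. A picture is of the moment at which its call begins: read the wrist's pose just before it. get_calibration takes no time and is no camera call.
- ticket.job_done(): hands the job in, once; it reports no verdict.
The state is a dict: "time_s": time; "joint_pos": joint angles; "dq": joint speeds; "tau": joint torques, N m; "position": TCP position; "orientation": TCP orientation; "ft_force": force on the tool from outside, world axes, zero at the start; "wrist_torque": the same for the moment, N m; "finger_gap": finger opening in m.
Only numpy, scipy, OpenCV 4.12 (cv2) and the standard library are available. Lean on these libraries where they do the work, as an engineer would, in place of code of your own. Each camera call takes 0.05 s, during which the arm holds its last target.

## Task

The brass parts are loaded in the burnisher and its cover is down. Swing the hasp flat over its staple, push the red-handled locking pin all the way through the staple's loop so that the hasp cannot lift, and only then bring the speed slide up to the red set pointer. Leave the other things on the bench where they are.

Things in the scene. Friction and masses are not known exactly. Their poses are not given: they have to be found in the camera images.
- machine: barrel burnisher, fixed: grey steel box 346 x 346 mm, flat steel deck 100 mm above the bench. Origin on the bench under its centre; x points from its front (robot's side) to its rear, y to the operator's left, z up. On the deck: blue cover with clear window (front wall 36 mm before the centre, 46 mm tall), staple front left, black speed panel (4 mm thick) front right
- cover (a joint): cover hinged along its rear edge, rad; 0 = shut (it is shut at the start and should stay shut), heavy (1.6 kg)
- hasp (a joint): hasp angle, rad: 0 = lying flat on the deck over the staple, pi/2 = standing upright, 2.0 = leaning back over the cover. Stiff hinge: it stays where it is left; about 1 N at its end moves it
- hasp_hinge (a point): hasp's hinge axis (along machine y), 6 mm above the deck; take axes from the machine. The hasp is a steel strap 110 mm long, 36 wide, 4 thick, with a 44 x 14 mm slot for the staple from 37 to 81 mm along it and a rounded end. Flat, it runs from here to machine -x, its top face 4 mm above the deck
- hasp_end (a point): on the hasp's outward face (upper when flat), in the middle of the solid end part, 94 mm from the hinge axis: where to push it down
- staple_eye (a point): where the pin's axis passes in the staple's loop, 11 mm above the deck; axes as the machine's. The brass loop of 6 mm rod stands in the machine's x-z plane: the pin passes along machine y, from either side (the +y side is the freer). Inside: 18 mm wide along x, open from the deck to 22 mm above it; top 28 mm above the deck
- pin_grip (a point): centre of the loose locking pin's red handle, a block 50 x 20 mm, 22 high; this point is 11 mm above what it lies on. x points along the pin to its tip. An 8 mm steel shaft sticks out 59 mm on this axis; lying on the deck it is level with the staple's eye and clears the flat hasp. Home, the handle's end meets the hasp's edge, 18 mm from the eye. 60 to 130 g
- pin_shaft (a point): point on the middle of the pin's shaft, 52 mm from the handle's centre
- pin_tip (a point): point near the tip of the pin's shaft, 80 mm from the handle's centre
- fader (a joint): speed slide, m: 0 at the off end (next to the hasp), growing to 0.110 towards the machine's -y (the operator's right); friction about 2 N, stays where it is left
- fader_cap (a point): centre of the speed slide's grey cap, 28 mm (machine x) x 16 mm (machine y; 20 mm at its foot) and 26 mm tall, foot 3 mm and top 29 mm above the black panel, this point 16 mm above the panel; a white line across its top marks its middle; axes as the machine's
- pointer (a joint): red set pointer in the same measure as the slide: when the slide's value equals it, the cap's white line is at the pointer. It is a flat red tab under 3 mm tall beside the track on the cover's side, already set, to be left alone
- set_mark (a point): where fader_cap is when the white line is exactly at the red pointer; axes as the machine's
- screwdriver: loose wooden-handled screwdriver, 170 mm, lying on the bench; leave it
- mouthpiece: loose brass trumpet mouthpiece standing on its rim, 88 mm tall, 28 mm wide; origin at its foot; leave it
- oil: loose blue oil bottle, 38 mm wide, 105 mm tall; origin at its foot; leave it
- jar: loose amber jar of compound, 72 mm wide, 75 mm tall; origin at its foot; leave it
- dish: loose steel dish of valve caps, 90 mm wide, 22 mm tall; origin at its foot; leave it
There are look-alikes about, which are no part of the job. What is shaped like the part that bears pin_grip but turquoise is not meant.

How it is judged:
On the way, in this order (a step that is already met when the one before it is completed fails the run):
1. the hasp lies flat over its staple (value of joint hasp below 0.08 rad), for 0.2 s.
2. the locking pin is through the staple's loop, over the flat hasp (value of joint hasp below 0.08 rad and x of pin_shaft in the frame of staple_eye between -0.009 and 0.009 m and z of pin_shaft in the frame of staple_eye between -0.008 and 0.009 m and angle between the x axis of pin_grip and the y axis of staple_eye, either way round below 0.3 rad and ((y of pin_tip in the frame of staple_eye below -0.024 m and y of pin_grip in the frame of staple_eye above 0.03 m) or (y of pin_tip in the frame of staple_eye above 0.024 m and y of pin_grip in the frame of staple_eye below -0.03 m))), for 0.2 s.
3. the speed slide's line is at the red pointer (all of step 2 and y of fader_cap in the frame of set_mark between -0.004 and 0.004 m), for 0.2 s.
At the end, for the whole second after the job is handed in: Cover shut; hasp flat (0.08 rad); pin shaft through the staple loop over the hasp (0.3 rad of square), its tip point 24 mm or more past the eye on one side, handle on the other; slide at rest, line within 4 mm of the red pointer, which is unmoved (4 mm) (all of step 3 and value of joint cover below 0.03 rad and velocity of joint fader between -0.005 and 0.005 m/s and distance of set_mark from where it was at the start of the episode below 0.004 m); the robot touches nothing.
It fails at once if a bystander on the bench is pushed more than 30 mm out of place (distance of any of screwdriver, mouthpiece, oil, jar, dish from where it was at the start of the episode above 0.03 m).
It also fails if it takes over 72 s, if anything falls off the work surface, if the arm or the gripper's body presses on something with over 40 N, if the wrist force passes 120 N, or if a joint passes its speed limit or range.

## Working session

There is one attempt and no reset: what is moved stays moved. The work goes in short steps, Python scripts to look and compute and a tool call to move; the robot and the scene stay as the last step left them, time stands still between calls to the robot, and variables do not carry over. Pictures are saved under pics/ and viewed, and the job is handed in when it is done.

Besides the shell and the picture viewer there is one more tool, called after "Call:" in YAML: its name, and indented under it one key for each argument. apply_moves: Moves the arm, as the interface text tells. Its arguments: {"type":"object","properties":{"moves":{"type":"array","items":{"type":"object","properties":{"twist":{"type":"array","items":{"type":"number"}},"translation":{"type":"array","items":{"type":"number"}},"gripper":{"type":"number"}}}},"force":{"type":"number"}},"required":["moves"]}

```bash
ls; mkdir -p pics; python3 - <<'E'
from cell import arm,snapshot,get_calibration
import cv2
print(arm.sense())
for n in("scene","top","wrist"):
    cv2.imwrite(f"pics/{n}0.png",snapshot(n)); print(n,get_calibration(n))
E
```

```text
pics
{'time_s': 0.0, 'joint_pos': array([ 9.29702010e-01,  3.81137946e-01,  1.29824499e+00,  1.13284264e-05,
        1.46357916e+00, -2.15284290e-01]), 'dq': array([ 0.0004906 ,  0.00041624,  0.00013955, -0.00103848,  0.00103937,
       -0.00105877]), 'tau': array([-1.03027352e-03, -4.37934101e+01, -2.24559850e+01,  7.13396701e-02,
        3.52047093e-02, -8.28190969e-05]), 'position': array([0.2270041 , 0.50066374, 0.23817426]), 'orientation': array([-3.14025724e+00, -3.03547792e-04,  2.71578120e+00]), 'ft_force': array([-0.17088484, -0.25699196, -0.19610215]), 'wrist_torque': array([0.02885026, 0.02912836, 0.02648258]), 'finger_gap': 0.08838015731381646}
scene {'vertical_fov': 49.37604418174091, 'cx': 285.55672110166154, 'cy': 209.70332752577607, 'pose': array([[ 0.45760307,  0.61845564, -0.63883648,  1.33948349],
       [ 0.88911083, -0.3109819 ,  0.33581572, -0.40790107],
       [ 0.00902055, -0.72166674, -0.69218188,  0.95952745],
       [ 0.        ,  0.        ,  0.        ,  1.        ]])}
top {'vertical_fov': 48.09468750744264, 'cx': 281.9609030954242, 'cy': 211.40460526061347, 'pose': array([[ 0.0258543 , -0.98566001,  0.166751  ,  0.33364083],
       [-0.99963895, -0.0242705 ,  0.01152919, -0.02521529],
       [-0.00731673, -0.16698888, -0.98593163,  1.25946902],
       [ 0.        ,  0.        ,  0.        ,  1.        ]])}
wrist {'vertical_fov': 69.98813286005668, 'cx': 278.10656919073097, 'cy': 205.1743336962107, 'tool_from_camera': array([[-6.14181534e-04, -9.54342474e-01, -2.98714020e-01,
         7.75525162e-02],
       [ 9.99999226e-01, -2.62977141e-04, -1.21591482e-03,
         4.80550374e-04],
       [ 1.08184420e-03, -2.98714535e-01,  9.54341897e-01,
        -1.47107015e-01],
       [ 0.00000000e+00,  0.00000000e+00,  0.00000000e+00,
         1.00000000e+00]])}
```

View pics/scene0.png

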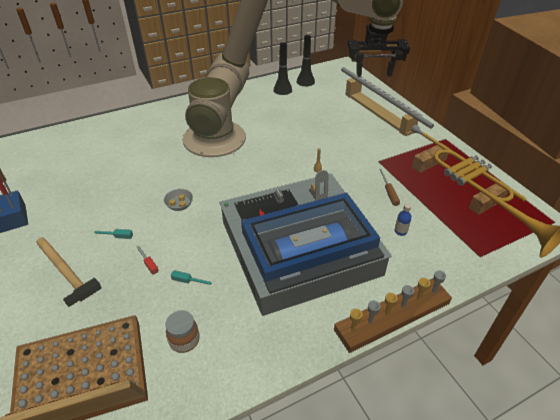

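View pics/top0.png

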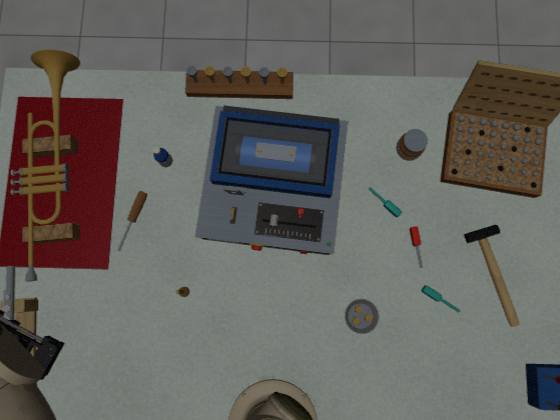

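View pics/wrist0.png

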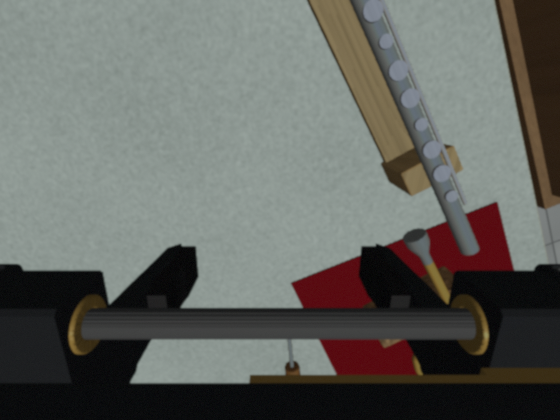

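Pin candidates in the top view are the red handle at (416,237), turquoise (392,208), turquoise (432,292), and the machine's red buttons at (256,247) and (303,251). By colour I choose (416,237). I'll check it in a close crop.

```bash
python3 - <<'E'
import cv2,numpy as np
t=cv2.imread("pics/top0.png");s=cv2.imread("pics/scene0.png")
r=lambda i,k:cv2.resize(i,None,fx=k,fy=k,interpolation=cv2.INTER_CUBIC)
cv2.imwrite("pics/c1.png",r(t[180:320,365:475],4)); cv2.imwrite("pics/c2.png",r(t[95:260,190:355],3.6)); cv2.imwrite("pics/c3.png",r(s[140:315,205:395],4)[:600])
E
```

```text
(no output)
```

View pics/c1.png

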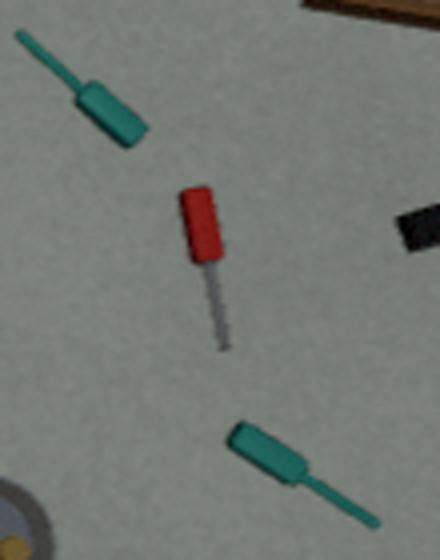

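View pics/c2.png

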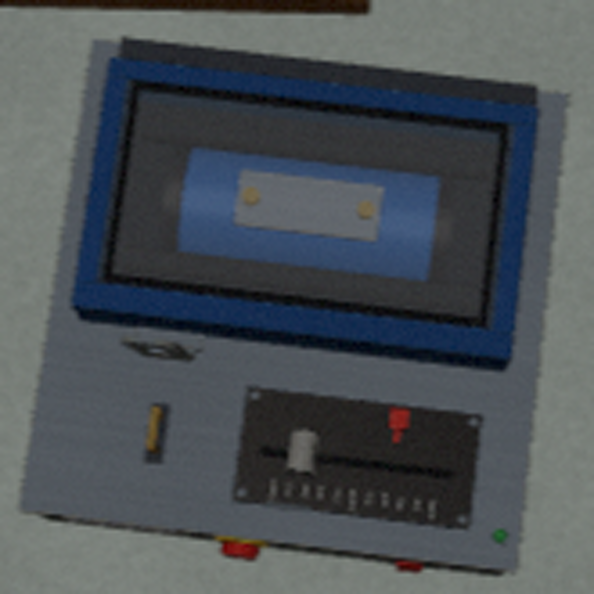

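View pics/c3.png

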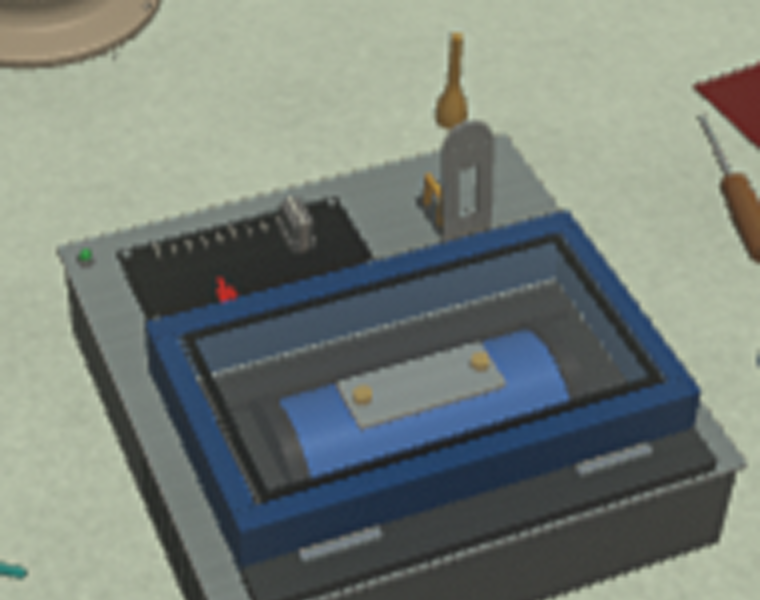

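```bash
cat > h.py <<'E'
import numpy as np,cv2,json
from scipy.spatial.transform import Rotation as R
from cell import arm,snapshot,get_calibration
def cam(n,st=None):
    c=get_calibration(n); f=210/np.tan(np.radians(c['vertical_fov'])/2)
    if n!='wrist': return f,c['cx'],c['cy'],np.array(c['pose'])
    T=np.eye(4);T[:3,:3]=R.from_euler('xyz',st['orientation']).as_matrix();T[:3,3]=st['position']
    return f,c['cx'],c['cy'],T@np.array(c['tool_from_camera'])
def ray(C,p):
    f,cx,cy,T=C; d=T[:3,:3]@np.array([(p[0]-cx)/f,(p[1]-cy)/f,1.]); return T[:3,3],d/np.linalg.norm(d)
def plane(C,p,z):
    o,d=ray(C,p); return o+d*(z-o[2])/d[2]
def tri(*cp):
    A=np.zeros((3,3));b=np.zeros(3);L=[ray(*x) for x in cp]
    for o,d in L:
        P=np.eye(3)-np.outer(d,d);A+=P;b+=P@o
    x=np.linalg.solve(A,b); return x,[round(float(np.linalg.norm((np.eye(3)-np.outer(d,d))@(x-o)))*1000,1) for o,d in L]
def proj(C,X):
    f,cx,cy,T=C; q=np.linalg.inv(T)@np.append(X,1); return np.array([f*q[0]/q[2]+cx,f*q[1]/q[2]+cy])
def wshot(tag):
    st=arm.sense(); st={k:(v.tolist() if hasattr(v,'tolist') else v) for k,v in st.items()}
    im=snapshot('wrist'); cv2.imwrite(f'pics/{tag}.png',im); json.dump(st,open(f'pics/{tag}.json','w')); return im,cam('wrist',st)
def load(tag): return cv2.imread(f'pics/{tag}.png'),cam('wrist',json.load(open(f'pics/{tag}.json')))
E
python3 - <<'E'
from h import *
np.set_printoptions(precision=4,suppress=True)
T=cam('top');S=cam('scene')
c2=lambda u,v:(190+(u+.5)/3.6-.5,95+(v+.5)/3.6-.5)
c3=lambda u,v:(205+(u+.5)/4-.5,140+(v+.5)/4-.5)
for n,a,b in [('frontR corner',(518,573),(58,250)),('frontL',(22,512),(510,138)),('staple',(152,405),(432,176)),('cap top',(303,435),(293,200)),('pointer',(400,415),(225,283)),('hasp tip',(160,345),(468,122))]:
    print(n,tri((T,c2(*a)),(S,c3(*b))),plane(T,c2(*a),.1),plane(T,c2(*a),.13))
c1=lambda u,v:(365+(u+.5)/4-.5,180+(v+.5)/4-.5)
for q in [(202,225),(210,262),(224,348)]: print('pin',plane(T,c1(*q),.015))
t=cv2.imread('pics/top0.png');print(plane(T,c2(567,95),.1))
for n,p in (('mouth',(183,292)),('oil',(160,155)),('dish',(361,316)),('jar',(411,145)),('sd',(136,205))): print(n,plane(T,p,.03))
E
```

```text
frontR corner (array([ 0.4283, -0.1402,  0.0925]), [1.8, 1.8]) [ 0.4271 -0.1412  0.1   ] [ 0.4247 -0.1382  0.13  ]
frontL (array([0.4629, 0.2052, 0.0908]), [3.3, 3.3]) [0.4605 0.2004 0.1   ] [0.4572 0.1946 0.13  ]
staple (array([0.5284, 0.1055, 0.1433]), [3.6, 3.6]) [0.5375 0.1141 0.1   ] [0.5322 0.1105 0.13  ]
cap top (array([0.5108, 0.0055, 0.1465]), [1.7, 1.7]) [0.5189 0.0084 0.1   ] [0.5142 0.0076 0.13  ]
pointer (array([ 0.5322, -0.058 ,  0.1144]), [0.1, 0.1]) [ 0.5347 -0.0585  0.1   ] [ 0.5295 -0.0576  0.13  ]
hasp tip (array([0.5586, 0.1017, 0.2121]), [4.8, 4.8]) [0.5803 0.1103 0.1   ] [0.5739 0.1068 0.13  ]
pin [ 0.487  -0.3656  0.015 ]
pin [ 0.4625 -0.3703  0.015 ]
pin [ 0.4062 -0.3782  0.015 ]
[ 0.7703 -0.1737  0.1   ]
mouth [0.3246 0.2389 0.03  ]
oil [0.6884 0.3236 0.03  ]
dish [ 0.2761 -0.2194  0.03  ]
jar [ 0.7326 -0.3556  0.03  ]
sd [0.5493 0.378  0.03  ]
```

Call:
apply_moves:
  moves:
    - {"translation": [0,0,-30],"gripper": 0.3}
    - {"translation": [0,0,-30]}
    - {"translation": [-30,-22,0]}
    - {"translation": [-30,-22,0]}
    - {"translation": [-30,-22,0]}
    - {"translation": [-30,-22,0]}
    - {"translation": [-30,-22,0]}
    - {"translation": [-30,-22,0]}
    - {"translation": [-30,-22,0]}
    - {"translation": [-30,-22,0]}
    - {"translation": [-30,-22,0]}
    - {"translation": [-30,-22,0]}
    - {"translation": [-30,-22,0]}
    - {"translation": [-30,-22,0]}
    - {"translation": [-30,-22,0]}
    - {"translation": [-30,-20,0]}
    - {"twist": [0,0,-0.11]}
    - {"twist": [0,0,-0.11]}
    - {"twist": [0,0,-0.11]}
    - {}

```text
validation failed for argument at $.mo...
```

```bash
python3 - <<'E'
from h import *
im,C=wshot('w1'); print(arm.sense()['position'],arm.sense()['orientation'])
E
```

```text
[0.22708888 0.50077094 0.23839567] [-3.14080782e+00 -1.70423188e-04  2.71581510e+00]
```

View pics/w1.png

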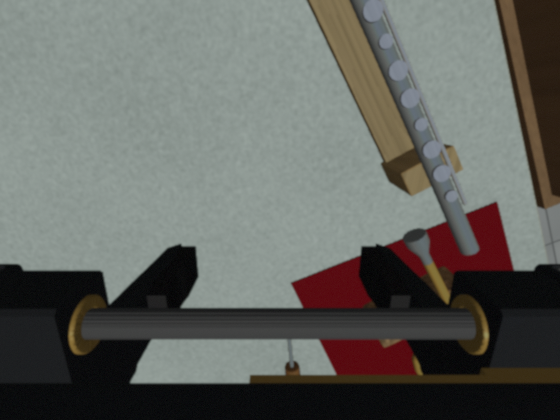

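The call was refused and the picture is unchanged, so each row probably needs all its fields.

Call:
apply_moves:
  moves:
    - {"twist": [0,0,0],"translation": [0,0,-30],"gripper": 0.3}
    - {"twist": [0,0,0],"translation": [0,0,-30],"gripper": 0.3}
    - {"twist": [0,0,0],"translation": [-30,-22,0],"gripper": 0.3}
    - {"twist": [0,0,0],"translation": [-30,-22,0],"gripper": 0.3}
    - {"twist": [0,0,0],"translation": [-30,-22,0],"gripper": 0.3}
    - {"twist": [0,0,0],"translation": [-30,-22,0],"gripper": 0.3}
    - {"twist": [0,0,0],"translation": [-30,-22,0],"gripper": 0.3}
    - {"twist": [0,0,0],"translation": [-30,-22,0],"gripper": 0.3}
    - {"twist": [0,0,0],"translation": [-30,-22,0],"gripper": 0.3}
    - {"twist": [0,0,0],"translation": [-30,-22,0],"gripper": 0.3}
    - {"twist": [0,0,0],"translation": [-30,-22,0],"gripper": 0.3}
    - {"twist": [0,0,0],"translation": [-30,-22,0],"gripper": 0.3}
    - {"twist": [0,0,0],"translation": [-30,-22,0],"gripper": 0.3}
    - {"twist": [0,0,0],"translation": [-30,-22,0],"gripper": 0.3}
    - {"twist": [0,0,0],"translation": [-30,-22,0],"gripper": 0.3}
    - {"twist": [0,0,0],"translation": [-30,-20,0],"gripper": 0.3}
    - {"twist": [0,0,-0.11],"translation": [0,0,0],"gripper": 0.3}
    - {"twist": [0,0,-0.11],"translation": [0,0,0],"gripper": 0.3}
    - {"twist": [0,0,-0.11],"translation": [0,0,0],"gripper": 0.3}
    - {"twist": [0,0,0],"translation": [0,0,0],"gripper": 0.3}

```text
time_s: 1.87
position: [0.4833, 0.0484, 0.2985]
orientation: [-3.142, -0.001, 3.049]
ft_force: [-1.2, -0.5, 0.1]
finger_gap: 0.026
```

```bash
python3 - <<'E'
from h import *
im,C=wshot('w2'); print(arm.sense()['position'],arm.sense()['orientation'])
E
```

```text
[0.48321668 0.04866866 0.29863499] [ 3.14156281e+00 -2.90745995e-04  3.04360689e+00]
```

View pics/w2.png

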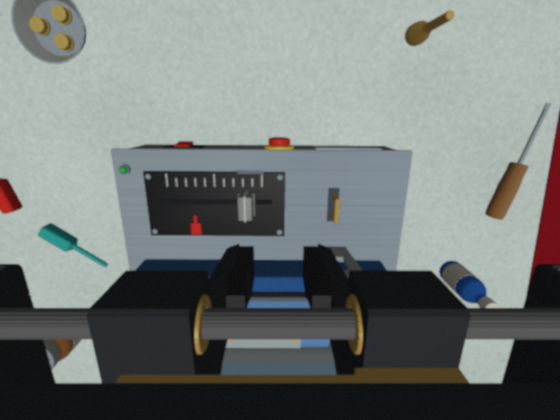

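Call:
apply_moves:
  moves:
    - {"twist": [0,0,0],"translation": [-25,30,0],"gripper": 0}
    - {"twist": [0,0,0],"translation": [-25,30,0],"gripper": 0}
    - {"twist": [0,0,0],"translation": [-20,20,0],"gripper": 0}
    - {"twist": [0,0,0],"translation": [0,0,0],"gripper": 0}
    - {"twist": [0,0,0],"translation": [0,0,0],"gripper": 0}

```text
time_s: 2.33
position: [0.5609, 0.1225, 0.2979]
orientation: [-3.141, -0.001, 3.045]
ft_force: [-0.8, 0.1, -0.1]
finger_gap: 0.0003
```

```bash
python3 - <<'E'
from h import *
im,C=wshot('w3'); print(arm.sense()['position'],arm.sense()['orientation'])
E
```

```text
[0.56031216 0.12182646 0.29837075] [-3.14130406e+00 -8.74915374e-04  3.04428298e+00]
```

View pics/w3.png

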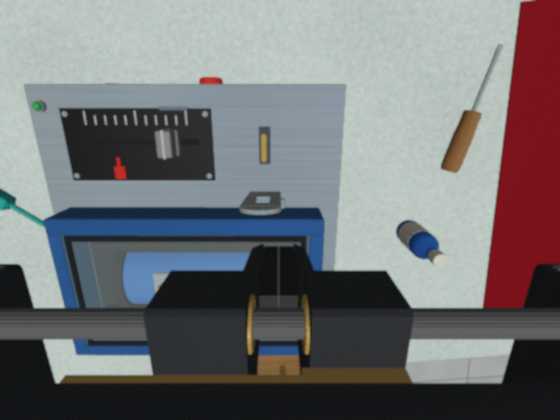

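```bash
python3 - <<'E'
import cv2
a=cv2.imread('pics/w2.png');b=cv2.imread('pics/w3.png')
r=lambda i,k:cv2.resize(i,None,fx=k,fy=k,interpolation=cv2.INTER_CUBIC)
cv2.imwrite('pics/d2.png',r(a[140:280,140:380],3.3));cv2.imwrite('pics/d3.png',r(b[80:225,60:300],3.3))
E
```

```text
(no output)
```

View pics/d2.png

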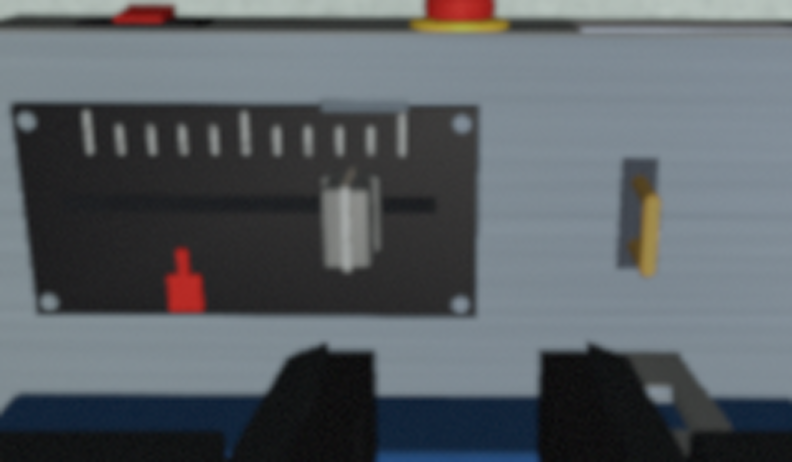

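View pics/d3.png

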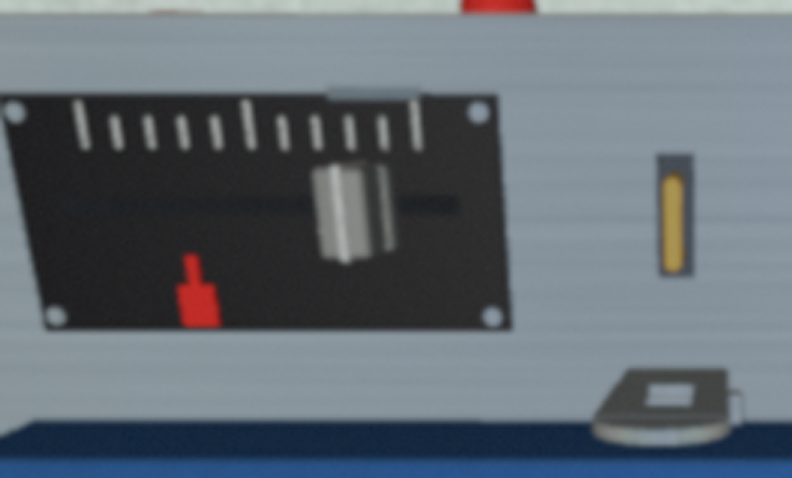

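```bash
python3 - <<'E'
from h import *
np.set_printoptions(precision=4,suppress=True)
_,A=load('w2');_,B=load('w3')
a=lambda u,v:(140+(u+.5)/3.3-.5,140+(v+.5)/3.3-.5)
b=lambda u,v:(60+(u+.5)/3.3-.5,80+(v+.5)/3.3-.5)
for n,p,q in [('staple top c',(650,235),(673,222)),('base plate',(637,213),(675,215)),('pointer tip',(182,250),(192,256)),('capline near',(347,190),(336,168)),('capline far',(347,270),(346,262)),('pan screw FR',(26,121),(13,112)),('pan screw FL',(461,124),(478,112)),('BR',(48,302),(55,316)),('BL',(460,304),(492,316))]:
    print(n,*tri((A,a(*p)),(B,b(*q))))
for n,q in (('footL',(628,370)),('footR',(728,370)),('coverfrontbottom',(480,420))): print(n,plane(B,b(*q),.106),plane(B,b(*q),.1))
for n,q in (('endL',(592,425)),('endR',(730,425)),('endmid',(660,444))):print(n,plane(B,b(*q),.2))
print('front edge',plane(B,(30,86),.1),plane(B,(345,86),.1),plane(A,(112,150),.1),plane(A,(411,151),.1))
print('side edge L at cover',plane(B,(338,210),.1))
S=cam('scene');c3=lambda u,v:(205+(u+.5)/4-.5,140+(v+.5)/4-.5)
print('hasp top w/ scene',tri((B,b(660,444)),(S,c3(468,122))))
E
```

```text
staple top c [0.5177 0.1113 0.1272] [0.4, 0.4]
base plate [0.5178 0.111  0.1022] [0.0, 0.0]
pointer tip [ 0.5152 -0.0545  0.1065] [0.1, 0.1]
capline near [0.4905 0.0119 0.1356] [0.1, 0.1]
capline far [0.5191 0.0079 0.1327] [0.2, 0.2]
pan screw FR [ 0.4632 -0.1004  0.1068] [0.1, 0.1]
pan screw FL [0.4782 0.0506 0.1061] [0.2, 0.2]
BR [ 0.531  -0.1078  0.1057] [0.1, 0.1]
BL [0.5458 0.0439 0.106 ] [0.1, 0.1]
footL [0.5696 0.0887 0.106 ] [0.5711 0.0879 0.1   ]
footR [0.573  0.1239 0.106 ] [0.5746 0.1238 0.1   ]
coverfrontbottom [0.5828 0.0334 0.106 ] [0.5846 0.0317 0.1   ]
endL [0.5596 0.0891 0.2   ]
endR [0.5631 0.1248 0.2   ]
endmid [0.5665 0.1061 0.2   ]
front edge [ 0.4318 -0.1323  0.1   ] [0.4647 0.204  0.1   ] [ 0.4304 -0.1371  0.1   ] [0.4633 0.2029 0.1   ]
side edge L at cover [0.6041 0.1912 0.1   ]
hasp top w/ scene (array([0.5615, 0.1066, 0.2135]), [1.0, 1.0])
```

Call:
apply_moves:
  moves:
    - {"twist": [0,0,0],"translation": [-24,-7,0],"gripper": 0}
    - {"twist": [0,0,0],"translation": [-24,-8,0],"gripper": 0}
    - {"twist": [0,0,0],"translation": [0,0,33],"gripper": 0}
    - {"twist": [0,0,0],"translation": [0,0,33],"gripper": 0}
    - {"twist": [0,0,0],"translation": [0,0,33],"gripper": 0}
    - {"twist": [0,0,0],"translation": [0,0,0],"gripper": 0}
    - {"twist": [0,0,0],"translation": [0,0,0],"gripper": 0}

```text
time_s: 2.97
position: [0.6062, 0.1015, 0.2]
orientation: [-3.141, -0.002, 3.044]
ft_force: [0.8, -0.7, 1.0]
finger_gap: 0.0005
```

```bash
python3 - <<'E'
from h import *
im,C=wshot('w4'); print(arm.sense()['position'],arm.sense()['orientation'])
E
```

```text
[0.60712393 0.10164423 0.20177291] [3.14150958e+00 1.92314972e-03 3.04441108e+00]
```

View pics/w4.png

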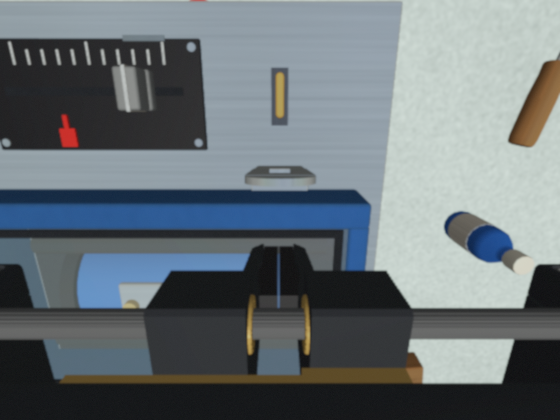

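Call:
apply_moves:
  moves:
    - {"twist": [0,0,0],"translation": [13,0,1],"gripper": 0}
    - {"twist": [0,0,0],"translation": [12,0,1],"gripper": 0}
    - {"twist": [0,0,0],"translation": [12,0,1],"gripper": 0}
    - {"twist": [0,0,0],"translation": [14,0,4],"gripper": 0}
    - {"twist": [0,0,0],"translation": [13,0,5],"gripper": 0}
    - {"twist": [0,0,0],"translation": [11,0,8],"gripper": 0}
    - {"twist": [0,0,0],"translation": [11,0,9],"gripper": 0}
    - {"twist": [0,0,0],"translation": [9,0,11],"gripper": 0}
    - {"twist": [0,0,0],"translation": [8,0,11],"gripper": 0}
    - {"twist": [0,0,0],"translation": [9,0,11],"gripper": 0}
    - {"twist": [0,0,0],"translation": [8,0,11],"gripper": 0}
    - {"twist": [0,0,0],"translation": [0,0,0],"gripper": 0}

```text
time_s: 4.02
position: [0.4869, 0.1136, 0.1278]
orientation: [3.142, 0.001, 3.045]
ft_force: [-0.5, -0.7, -0.7]
finger_gap: 0.0004
```

```bash
python3 - <<'E'
from h import *
im,C=wshot('w5'); s=arm.sense();print(s['position'],s['orientation'],s['ft_force'])
E
```

```text
[0.48800454 0.11356132 0.12858172] [3.14138639e+00 2.55725203e-03 3.04542554e+00] [ 0.29816717 -1.09029433  0.70987311]
```

View pics/w5.png

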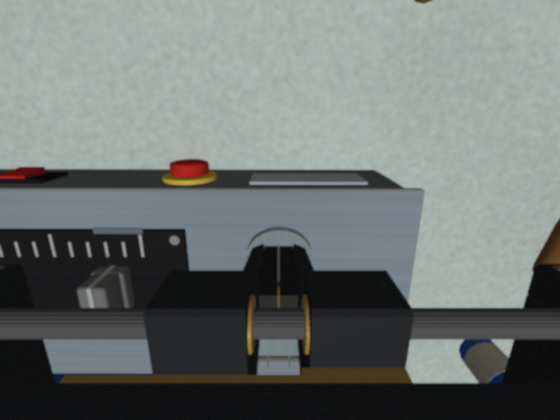

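Call:
apply_moves:
  moves:
    - {"twist": [0,0,0],"translation": [4,0,8],"gripper": 0}
    - {"twist": [0,0,0],"translation": [3,0,8],"gripper": 0}
    - {"twist": [0,0,0],"translation": [0,0,7],"gripper": 0}
    - {"twist": [0,0,0],"translation": [0,0,2],"gripper": 0}
    - {"twist": [0,0,0],"translation": [0,0,0],"gripper": 0}
    - {"twist": [0,0,0],"translation": [0,0,0],"gripper": 0}

```text
time_s: 4.57
position: [0.4813, 0.1143, 0.1039]
orientation: [3.141, 0.003, 3.046]
ft_force: [-6.3, -0.6, 19.6]
finger_gap: 0.0005
```

Call:
apply_moves:
  moves:
    - {"twist": [0,0,0],"translation": [0,0,0],"gripper": 0}
    - {"twist": [0,0,0],"translation": [0,0,-10],"gripper": 0}
    - {"twist": [0,0,0],"translation": [0,0,-35],"gripper": 0}
    - {"twist": [0,0,0],"translation": [-20,0,-35],"gripper": 0}
    - {"twist": [0,0,0],"translation": [-20,0,-35],"gripper": 0}
    - {"twist": [0,0,0],"translation": [-20,0,-35],"gripper": 0.6}
    - {"twist": [0,0,0],"translation": [0,0,0],"gripper": 0.6}

```text
time_s: 5.15
position: [0.5451, 0.108, 0.2587]
orientation: [3.141, 0.014, 3.045]
ft_force: [-0.1, -0.1, -0.6]
finger_gap: 0.0114
```

```bash
python3 - <<'E'
from h import *
im,C=wshot('w6'); s=arm.sense();print(s['position'],s['orientation'],s['ft_force'])
E
```

```text
[0.54282871 0.10821771 0.25497188] [3.14098177 0.00778491 3.04525578] [-0.04466392  0.16011838 -0.3442987 ]
```

View pics/w6.png

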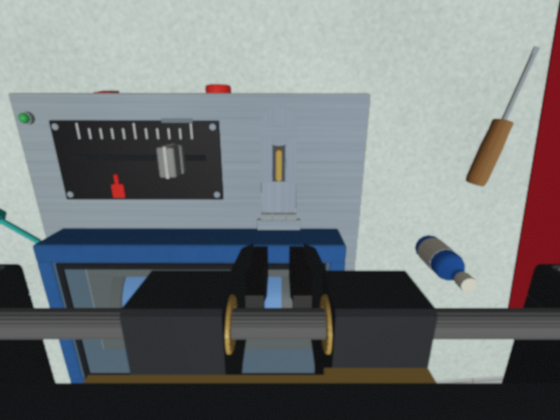

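Call:
apply_moves:
  moves:
    - {"twist": [0,0,0],"translation": [0,-39,0],"gripper": 0.6}
    - {"twist": [0,0,0],"translation": [0,-39,0],"gripper": 0.6}
    - {"twist": [0,0,0],"translation": [0,-39,0],"gripper": 0.6}
    - {"twist": [0,0,0],"translation": [0,-39,0],"gripper": 0.6}
    - {"twist": [0,0,0],"translation": [0,-39,0],"gripper": 0.6}
    - {"twist": [0,0,0],"translation": [0,-39,0],"gripper": 0.6}
    - {"twist": [0,0,0],"translation": [0,-39,0],"gripper": 0.6}
    - {"twist": [0,0,0],"translation": [0,-39,0],"gripper": 0.6}
    - {"twist": [0,0,0],"translation": [0,-39,0],"gripper": 0.6}
    - {"twist": [0,0,0],"translation": [0,-39,0],"gripper": 0.6}
    - {"twist": [0,0,0],"translation": [0,-39,0],"gripper": 0.6}
    - {"twist": [0,0,0],"translation": [0,-39,0],"gripper": 0.6}
    - {"twist": [0,0,0.12],"translation": [0,0,0],"gripper": 0.6}
    - {"twist": [0,0,0.12],"translation": [0,0,0],"gripper": 0.6}
    - {"twist": [0,0,0.12],"translation": [0,0,0],"gripper": 0.6}
    - {"twist": [0,0,0.12],"translation": [0,0,0],"gripper": 0.6}
    - {"twist": [0,0,0.12],"translation": [0,0,0],"gripper": 0.6}
    - {"twist": [0,0,0.12],"translation": [0,0,0],"gripper": 0.6}
    - {"twist": [0,0,0.12],"translation": [0,0,0],"gripper": 0.6}
    - {"twist": [0,0,0.12],"translation": [0,0,0],"gripper": 0.6}

```text
time_s: 6.87
position: [0.4951, -0.3569, 0.2504]
orientation: [-3.141, -0.002, 2.08]
ft_force: [0.7, -0.5, -0.5]
finger_gap: 0.0528
```

Call:
apply_moves:
  moves:
    - {"twist": [0,0,0.12],"translation": [0,0,0],"gripper": 0.6}
    - {"twist": [0,0,0.12],"translation": [0,0,0],"gripper": 0.6}
    - {"twist": [0,0,0.12],"translation": [0,0,0],"gripper": 0.6}
    - {"twist": [0,0,0.12],"translation": [0,0,0],"gripper": 0.6}
    - {"twist": [0,0,0.12],"translation": [0,0,0],"gripper": 0.6}
    - {"twist": [0,0,0.12],"translation": [0,0,0],"gripper": 0.6}
    - {"twist": [0,0,0.12],"translation": [0,0,0],"gripper": 0.6}
    - {"twist": [0,0,0.12],"translation": [0,0,0],"gripper": 0.6}
    - {"twist": [0,0,0.12],"translation": [0,0,0],"gripper": 0.6}
    - {"twist": [0,0,0.12],"translation": [0,0,0],"gripper": 0.6}
    - {"twist": [0,0,0.12],"translation": [0,0,0],"gripper": 0.6}
    - {"twist": [0,0,0.12],"translation": [0,0,0],"gripper": 0.6}
    - {"twist": [0,0,0.12],"translation": [0,0,0],"gripper": 0.6}
    - {"twist": [0,0,0.12],"translation": [0,0,0],"gripper": 0.6}
    - {"twist": [0,0,0.12],"translation": [0,0,0],"gripper": 0.6}
    - {"twist": [0,0,0.12],"translation": [0,0,0],"gripper": 0.6}
    - {"twist": [0,0,0],"translation": [0,0,0],"gripper": 0.6}

```text
time_s: 8.28
position: [0.4951, -0.3569, 0.2505]
orientation: [-3.14, 0.001, 0.161]
ft_force: [0.8, -0.2, 0.2]
finger_gap: 0.0534
```

```bash
python3 - <<'E'
from h import *
im,C=wshot('w7'); s=arm.sense();print(s['position'],s['orientation'],s['joint_pos'])
E
```

```text
[ 0.49515725 -0.35693935  0.25070739] [-3.13993121e+00  1.11881040e-03  1.68004903e-01] [-8.18289079e-01  4.82675546e-01  1.09399471e+00 -1.63116524e-05
  1.56692536e+00  5.84503353e-01]
```

View pics/w7.png

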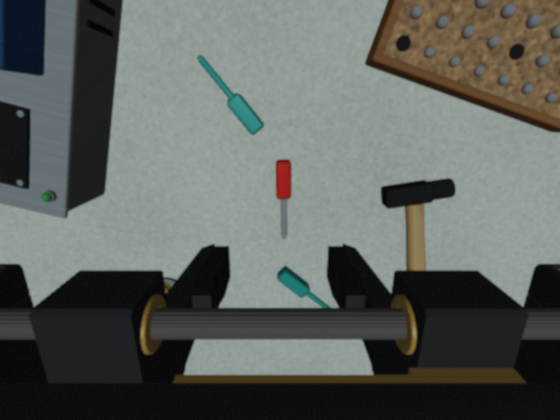

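```bash
cat >> h.py <<'E'
def red(im,roi=None):
    h=cv2.cvtColor(im,cv2.COLOR_BGR2HSV)
    m=(((h[...,0]<8)|(h[...,0]>172))&(h[...,1]>140)&(h[...,2]>60)).astype(np.uint8)
    if roi: k=np.zeros_like(m);k[roi[1]:roi[3],roi[0]:roi[2]]=1;m*=k
    c=max(cv2.findContours(m,cv2.RETR_EXTERNAL,cv2.CHAIN_APPROX_NONE)[0],key=cv2.contourArea)
    return cv2.minAreaRect(c),m
E
python3 - <<'E'
from h import *
im,C=load('w7'); r,m=red(im,(200,120,350,260)); print(r, cv2.boxPoints(r))
box=cv2.boxPoints(r)
for z in(.022,):
  P=np.array([plane(C,p,z) for p in box]);print(P, P.mean(0))
print('tip',plane(C,(284.5,238),.011),'root',plane(C,(283.5,200),.011))
T=cam('top');t=cv2.imread('pics/top0.png');rt,_=red(t,(400,215,435,250));print(rt)
print(tri((C,r[0]),(T,rt[0])))
E
```

```text
((283.0, 179.5), (37.0, 12.0), 90.0) [[277. 161.]
 [289. 161.]
 [289. 198.]
 [277. 198.]]
[[ 0.5119835  -0.35208953  0.022     ]
 [ 0.51439743 -0.36694776  0.022     ]
 [ 0.46679586 -0.37520705  0.022     ]
 [ 0.46428612 -0.35977451  0.022     ]] [ 0.48936573 -0.36350471  0.022     ]
tip [ 0.40528249 -0.37986104  0.011     ] root [ 0.45976986 -0.36929755  0.011     ]
((415.1346435546875, 235.67308044433594), (18.238800048828125, 7.060180187225342), 78.69007110595703)
(array([ 0.4879211 , -0.36454322,  0.01583424]), [1.0, 1.0])
```

Call:
apply_moves:
  moves:
    - {"twist": [0,0,-0.01],"translation": [-9,6,30],"gripper": 0.6}
    - {"twist": [0,0,0],"translation": [0,0,35],"gripper": 0.6}
    - {"twist": [0,0,0],"translation": [0,0,35],"gripper": 0.6}
    - {"twist": [0,0,0],"translation": [0,0,30],"gripper": 0.6}
    - {"twist": [0,0,0],"translation": [0,0,0],"gripper": 0.6}
    - {"twist": [0,0,0],"translation": [0,0,0],"gripper": 0.6}

```text
time_s: 8.83
position: [0.4873, -0.3644, 0.1211]
orientation: [-3.139, 0.002, 0.178]
ft_force: [0.4, 0.0, 0.4]
finger_gap: 0.0527
```

```bash
python3 - <<'E'
from h import *
im,C=wshot('w8'); s=arm.sense();print(s['position'],s['orientation'])
r,m=red(im,(150,20,420,330));print(r)
im7,C7=load('w7');r7,_=red(im7,(200,120,350,260))
print(tri((C,r[0]),(C7,r7[0])),plane(C,r[0],.02),plane(C7,r7[0],.02))
E
```

```text
[ 0.48795372 -0.36503375  0.12288384] [ 3.14075937e+00 -5.04288267e-04  1.77868354e-01]
((278.5, 201.0), (56.0, 21.0), 90.0)
(array([ 0.48629118, -0.36428769,  0.00587835]), [0.0, 0.0]) [ 0.49047665 -0.36357448  0.02      ] [ 0.48938296 -0.36353339  0.02      ]
```

View pics/w8.png

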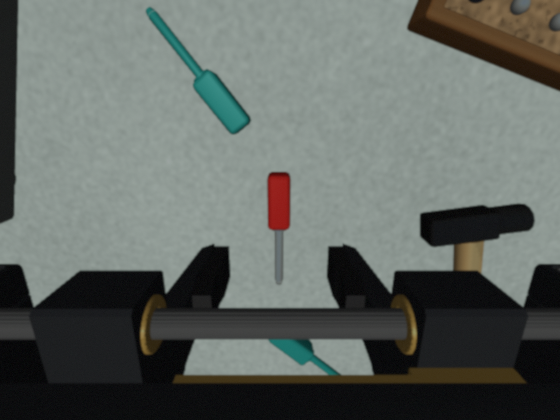

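Call:
apply_moves:
  force: 25
  moves:
    - {"twist": [0,0,0],"translation": [0,-1,35],"gripper": 0.6}
    - {"twist": [0,0,0],"translation": [0,0,35],"gripper": 0.6}
    - {"twist": [0,0,0],"translation": [0,0,30],"gripper": 0.6}
    - {"twist": [0,0,0],"translation": [0,0,12],"gripper": 0.6}
    - {"twist": [0,0,0],"translation": [0,0,5],"gripper": 0.6}
    - {"twist": [0,0,0],"translation": [0,0,0],"gripper": 0.6}
    - {"twist": [0,0,0],"translation": [0,0,0],"gripper": 0.6}

```text
time_s: 9.47
position: [0.4884, -0.3647, 0.0068]
orientation: [3.139, -0.002, 0.176]
ft_force: [0.8, -0.9, 0.5]
finger_gap: 0.0529
```

Call:
apply_moves:
  force: 25
  moves:
    - {"twist": [0,0,0],"translation": [0,0,2],"gripper": 0.6}
    - {"twist": [0,0,0],"translation": [0,0,0],"gripper": 0.3}
    - {"twist": [0,0,0],"translation": [0,0,0],"gripper": 0.1}
    - {"twist": [0,0,0],"translation": [0,0,0],"gripper": 0.1}
    - {"twist": [0,0,0],"translation": [0,0,0],"gripper": 0.1}
    - {"twist": [0,0,0],"translation": [0,0,0],"gripper": 0.1}
    - {"twist": [0,0,0],"translation": [0,0,0],"gripper": 0.1}

```text
time_s: 10.05
position: [0.4875, -0.3638, 0.0029]
orientation: [3.141, -0.0, 0.176]
ft_force: [-0.3, 0.4, 0.5]
finger_gap: 0.0199
```

Call:
apply_moves:
  moves:
    - {"twist": [0,0,0],"translation": [0,0,-20],"gripper": 0.1}
    - {"twist": [0,0,0],"translation": [0,0,-40],"gripper": 0.1}
    - {"twist": [0,0,0],"translation": [0,0,-40],"gripper": 0.1}
    - {"twist": [0,0,0],"translation": [0,0,-40],"gripper": 0.1}
    - {"twist": [0,0,0],"translation": [0,0,-40],"gripper": 0.1}
    - {"twist": [0,0,0],"translation": [9.5,-37.5,0],"gripper": 0.1}
    - {"twist": [0,0,0],"translation": [9.5,-37.5,0],"gripper": 0.1}
    - {"twist": [0,0,0],"translation": [9.5,-37.5,0],"gripper": 0.1}
    - {"twist": [0,0,0],"translation": [9.5,-37.5,0],"gripper": 0.1}
    - {"twist": [0,0,0],"translation": [9.5,-37.5,0],"gripper": 0.1}
    - {"twist": [0,0,0],"translation": [9.5,-37.5,0],"gripper": 0.1}
    - {"twist": [0,0,0],"translation": [9.5,-37.5,0],"gripper": 0.1}
    - {"twist": [0,0,0],"translation": [9.5,-37.5,0],"gripper": 0.1}
    - {"twist": [0,0,0],"translation": [9.5,-37.5,0],"gripper": 0.1}
    - {"twist": [0,0,0],"translation": [9.5,-37.5,0],"gripper": 0.1}
    - {"twist": [0,0,0],"translation": [9.5,-37.5,0],"gripper": 0.1}
    - {"twist": [0,0,0],"translation": [9.5,-37.5,0],"gripper": 0.1}
    - {"twist": [0,0,0],"translation": [9.5,-37.5,0],"gripper": 0.1}
    - {"twist": [0,0,0],"translation": [9.5,-37.5,0],"gripper": 0.1}
    - {"twist": [0,0,0],"translation": [9.5,-37.5,0],"gripper": 0.1}

```text
time_s: 11.72
position: [0.529, 0.217, 0.1827]
orientation: [3.142, 0.0, 0.176]
ft_force: [0.1, -0.9, -0.4]
finger_gap: 0.0198
```

Call:
apply_moves:
  moves:
    - {"twist": [0,0,-0.118],"translation": [0,0,0],"gripper": 0.1}
    - {"twist": [0,0,-0.118],"translation": [0,0,0],"gripper": 0.1}
    - {"twist": [0,0,-0.118],"translation": [0,0,0],"gripper": 0.1}
    - {"twist": [0,0,-0.118],"translation": [0,0,0],"gripper": 0.1}
    - {"twist": [0,0,-0.118],"translation": [0,0,0],"gripper": 0.1}
    - {"twist": [0,0,-0.118],"translation": [0,0,0],"gripper": 0.1}
    - {"twist": [0,0,-0.118],"translation": [0,0,0],"gripper": 0.1}
    - {"twist": [0,0,-0.118],"translation": [0,0,0],"gripper": 0.1}
    - {"twist": [0,0,-0.118],"translation": [0,0,0],"gripper": 0.1}
    - {"twist": [0,0,-0.118],"translation": [0,0,0],"gripper": 0.1}
    - {"twist": [0,0,-0.118],"translation": [0,0,0],"gripper": 0.1}
    - {"twist": [0,0,0],"translation": [0,0,0],"gripper": 0.1}
    - {"twist": [0,0,0],"translation": [0,0,0],"gripper": 0.1}

```text
time_s: 12.8
position: [0.5293, 0.215, 0.1826]
orientation: [-3.141, 0.0, 1.47]
ft_force: [0.3, 0.5, -1.7]
finger_gap: 0.0199
```

```bash
python3 - <<'E'
from h import *
im,C=wshot('w9'); s=arm.sense();print(s['position'],s['orientation'],s['ft_force'],s['finger_gap'])
for n in('scene','top'): cv2.imwrite(f'pics/{n}1.png',snapshot(n))
a=cv2.imread('pics/scene1.png')[100:260,200:420];cv2.imwrite('pics/s1c.png',cv2.resize(a,None,fx=3.5,fy=3.5,interpolation=cv2.INTER_CUBIC))
E
```

```text
[0.52926709 0.2150047  0.18265347] [-3.14133249e+00  8.05896158e-05  1.47007013e+00] [ 0.45205337  0.18582216 -0.91301444] 0.02016644702259998
```

View pics/w9.png

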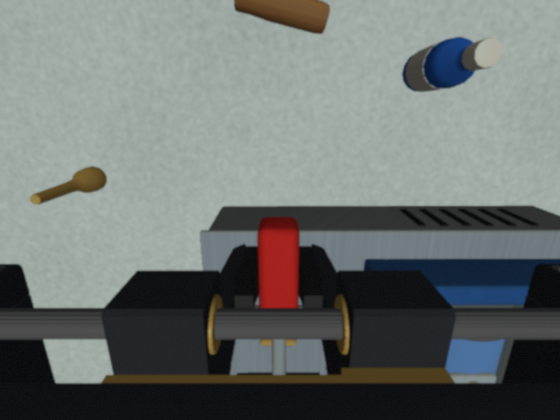

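View pics/s1c.png

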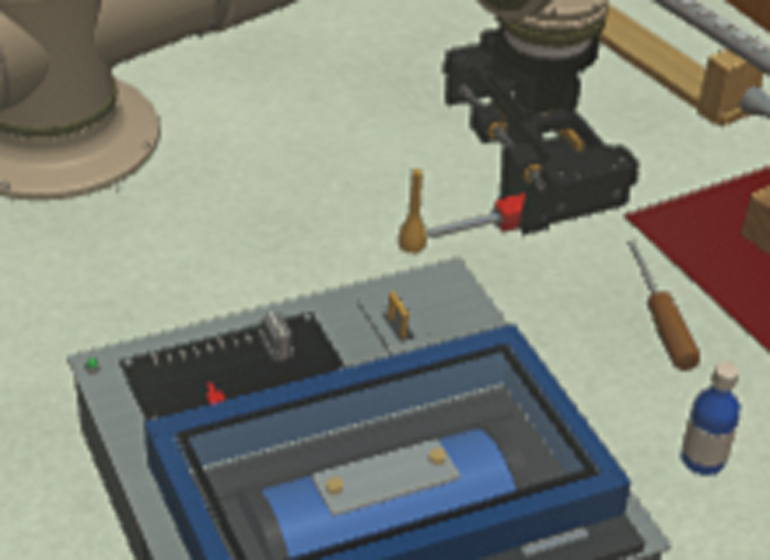

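```bash
python3 - <<'E'
from h import *
im,C=load('w9'); s=json.load(open('pics/w9.json'));p=np.array(s['position'])
Rm=R.from_euler('xyz',s['orientation']).as_matrix()
_,m=red(im,(220,190,340,312))
for v in (219,225,232,240,250,300):
    u=np.where(m[v])[0]; print(v,u.min(),u.max()) if len(u) else print(v)
for q in ((279,218),(279.2,225),(279,310)): print(Rm.T@(plane(C,q,p[2]+.019)-p))
print(Rm.T@(plane(C,(279,368),p[2]+.008)-p))
ym=np.array([.0987,.9951]);xm=np.array([.9951,-.0987]);e=np.array([.5178,.1112])
print('TCP rel eye x_m,y_m',(p[:2]-e)@xm,(p[:2]-e)@ym,'z',p[2], 'psi err',1.5708-.099-s['orientation'][2])
E
```

```text
219 262 294
225 259 297
232 259 297
240 258 298
250 257 299
300 260 297
[ 0.03160166  0.00040206 -0.01900299]
[ 0.02820116  0.00049444 -0.01900271]
[-0.01756587  0.00041576 -0.01899853]
[-0.0658142   0.00045195 -0.00799416]
TCP rel eye x_m,y_m 0.0011519855453977859 0.10442246064604427 z 0.18264650522031398 psi err 0.0015871945685539401
```

Call:
apply_moves:
  moves:
    - {"twist": [0,0,0],"translation": [12,-1.5,0],"gripper": 0.1}
    - {"twist": [0,0,0],"translation": [0,0,30],"gripper": 0.1}
    - {"twist": [0,0,0],"translation": [0,0,30],"gripper": 0.1}
    - {"twist": [0,0,0],"translation": [0,0,17],"gripper": 0.1}
    - {"twist": [0,0,0],"translation": [0,0,0],"gripper": 0.1}
    - {"twist": [0,0,0],"translation": [0,0,0],"gripper": 0.1}

```text
time_s: 13.45
position: [0.529, 0.2277, 0.1057]
orientation: [-3.141, 0.0, 1.473]
ft_force: [0.6, 0.3, -0.4]
finger_gap: 0.0195
```

```bash
python3 - <<'E'
from h import *
s=arm.sense();im,C=wshot('w10'); p=s['position']
ym=np.array([.0987,.9951]);xm=np.array([.9951,-.0987]);e=np.array([.5178,.1112])
print((p[:2]-e)@xm,(p[:2]-e)@ym,p[2],s['orientation'],s['ft_force'])
for n in('scene','top'): cv2.imwrite(f'pics/{n}2.png',snapshot(n))
a=cv2.imread('pics/scene2.png')[120:250,260:400];b=cv2.imread('pics/top2.png')[150:280,170:310]
cv2.imwrite('pics/s2c.png',cv2.resize(np.hstack([a,b]),None,fx=2.8,fy=2.8,interpolation=cv2.INTER_CUBIC))
E
```

```text
-0.00037783208473566226 0.11703039680896657 0.10569314201989516 [-3.14064448e+00  1.46581112e-04  1.47336848e+00] [ 0.64407108  0.25859052 -0.40095376]
```

View pics/s2c.png

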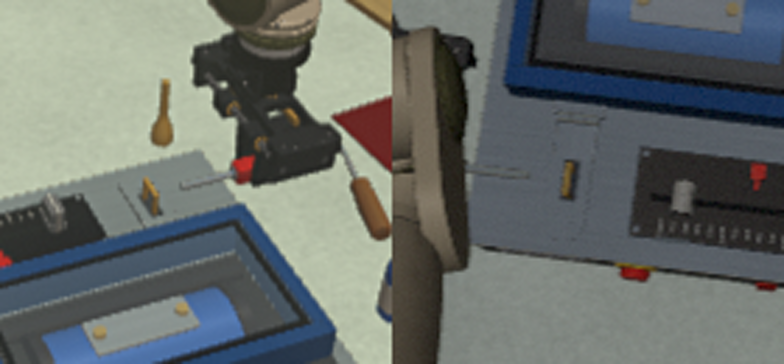

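View pics/w10.png

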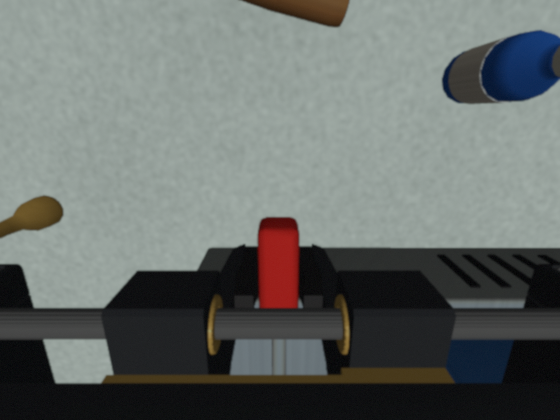

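Call:
apply_moves:
  moves:
    - {"twist": [0,0,0],"translation": [-10,0,0.7],"gripper": 0.1}
    - {"twist": [0,0,0],"translation": [-10,0,0],"gripper": 0.1}
    - {"twist": [0,0,0],"translation": [-8,0,0],"gripper": 0.1}
    - {"twist": [0,0,0],"translation": [-8,0,0],"gripper": 0.1}
    - {"twist": [0,0,0],"translation": [-8,0,0],"gripper": 0.1}
    - {"twist": [0,0,0],"translation": [0,0,0],"gripper": 0.1}

```text
time_s: 14.1
position: [0.5248, 0.1817, 0.1052]
orientation: [-3.142, 0.0, 1.472]
ft_force: [-0.0, -0.2, -1.3]
finger_gap: 0.0198
```

Call:
apply_moves:
  moves:
    - {"twist": [0,0,0],"translation": [-8,0,0],"gripper": 0.1}
    - {"twist": [0,0,0],"translation": [-8,0,0.5],"gripper": 0.1}
    - {"twist": [0,0,0],"translation": [-6,0,0.5],"gripper": 0.1}
    - {"twist": [0,0,0],"translation": [-4,0,0],"gripper": 0.1}
    - {"twist": [0,0,0],"translation": [0,0,0],"gripper": 0.1}
    - {"twist": [0,0,0],"translation": [0,0,0],"gripper": 0.1}

```text
time_s: 14.6
position: [0.5223, 0.1573, 0.1041]
orientation: [3.142, -0.0, 1.473]
ft_force: [-0.1, 0.3, -1.0]
finger_gap: 0.0196
```

```bash
python3 - <<'E'
from h import *
s=arm.sense();p=s['position']
ym=np.array([.0987,.9951]);xm=np.array([.9951,-.0987]);e=np.array([.5178,.1112])
print((p[:2]-e)@xm,(p[:2]-e)@ym,p[2],s['orientation'],s['ft_force'])
for n in('scene','top'): cv2.imwrite(f'pics/{n}3.png',snapshot(n))
a=cv2.imread('pics/scene3.png')[120:250,260:400];b=cv2.imread('pics/top3.png')[150:280,170:310]
cv2.imwrite('pics/s3c.png',cv2.resize(np.hstack([a,b]),None,fx=2.8,fy=2.8,interpolation=cv2.INTER_CUBIC))
E
```

```text
-7.649102766180579e-05 0.046308364781896955 0.10407059483106754 [ 3.14156823e+00 -8.69959347e-05  1.47340140e+00] [-0.12272722  0.32537126 -1.03604971]
```

View pics/s3c.png

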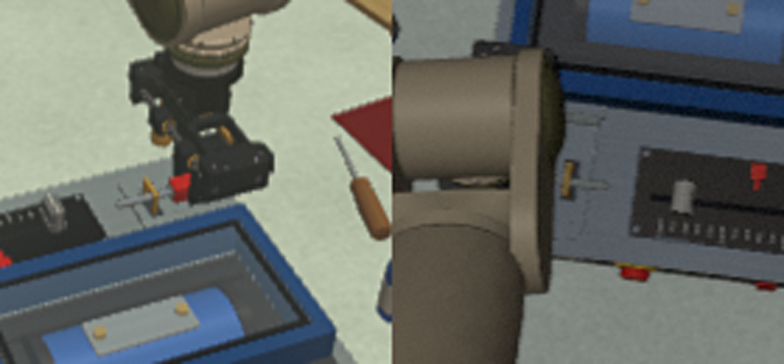

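Call:
apply_moves:
  moves:
    - {"twist": [0,0,0],"translation": [-2,0,0.6],"gripper": 0.1}
    - {"twist": [0,0,0],"translation": [-2,0,0],"gripper": 0.1}
    - {"twist": [0,0,0],"translation": [-1,0,0],"gripper": 0.1}
    - {"twist": [0,0,0],"translation": [0,0,0],"gripper": 0.1}
    - {"twist": [0,0,0],"translation": [0,0,0],"gripper": 0.1}

```text
time_s: 15.12
position: [0.5217, 0.1526, 0.1034]
orientation: [-3.142, -0.0, 1.474]
ft_force: [-0.3, 1.5, -1.1]
finger_gap: 0.0201
```

Call:
apply_moves:
  moves:
    - {"twist": [0,0,0],"translation": [0,0,0],"gripper": 0.4}
    - {"twist": [0,0,0],"translation": [0,0,0],"gripper": 0.4}
    - {"twist": [0,0,0],"translation": [0,0,0],"gripper": 0.4}
    - {"twist": [0,0,0],"translation": [0,0,0],"gripper": 0.4}
    - {"twist": [0,0,0],"translation": [0,0,-15],"gripper": 0.4}
    - {"twist": [0,0,0],"translation": [0,0,-35],"gripper": 0.4}
    - {"twist": [0,0,0],"translation": [0,0,-35],"gripper": 0.4}
    - {"twist": [0,0,0],"translation": [0,0,-35],"gripper": 0.4}
    - {"twist": [0,0,0],"translation": [0,0,-30],"gripper": 0.4}

```text
time_s: 15.87
position: [0.5217, 0.1524, 0.256]
orientation: [3.14, -0.0, 1.474]
ft_force: [0.4, -0.9, -0.8]
finger_gap: 0.0354
```

Call:
apply_moves:
  moves:
    - {"twist": [0,0,-0.1206],"translation": [0,0,0],"gripper": 0.4}
    - {"twist": [0,0,-0.1206],"translation": [0,0,0],"gripper": 0.4}
    - {"twist": [0,0,-0.1206],"translation": [0,0,0],"gripper": 0.4}
    - {"twist": [0,0,-0.1206],"translation": [0,0,0],"gripper": 0.4}
    - {"twist": [0,0,-0.1206],"translation": [0,0,0],"gripper": 0.4}
    - {"twist": [0,0,-0.1206],"translation": [0,0,0],"gripper": 0.4}
    - {"twist": [0,0,-0.1206],"translation": [0,0,0],"gripper": 0.4}
    - {"twist": [0,0,-0.1206],"translation": [0,0,0],"gripper": 0.4}
    - {"twist": [0,0,-0.1206],"translation": [0,0,0],"gripper": 0.4}
    - {"twist": [0,0,-0.1206],"translation": [0,0,0],"gripper": 0.4}
    - {"twist": [0,0,-0.1206],"translation": [0,0,0],"gripper": 0.4}
    - {"twist": [0,0,-0.1206],"translation": [0,0,0],"gripper": 0.4}
    - {"twist": [0,0,-0.1206],"translation": [0,0,0],"gripper": 0.4}
    - {"twist": [0,0,0],"translation": [0,-35,0],"gripper": 0.4}
    - {"twist": [0,0,0],"translation": [-10,-35,0],"gripper": 0.4}
    - {"twist": [0,0,0],"translation": [-10,-35,0],"gripper": 0.4}
    - {"twist": [0,0,0],"translation": [0,0,0],"gripper": 0.4}
    - {"twist": [0,0,0],"translation": [0,0,0],"gripper": 0.4}

```text
time_s: 17.37
position: [0.5313, 0.0446, 0.2533]
orientation: [3.142, -0.0, 3.039]
ft_force: [0.1, -0.2, 0.3]
finger_gap: 0.0354
```

```bash
python3 - <<'E'
from h import *
s=arm.sense();im,C=wshot('w11');print(s['position'],s['orientation'])
cv2.imwrite('pics/d11.png',cv2.resize(im[80:260,100:400],None,fx=2.6,fy=2.6,interpolation=cv2.INTER_CUBIC))
E
```

```text
[0.53133572 0.0446092  0.2533452 ] [ 3.14155470e+00 -2.45453856e-04  3.03864387e+00]
```

View pics/d11.png

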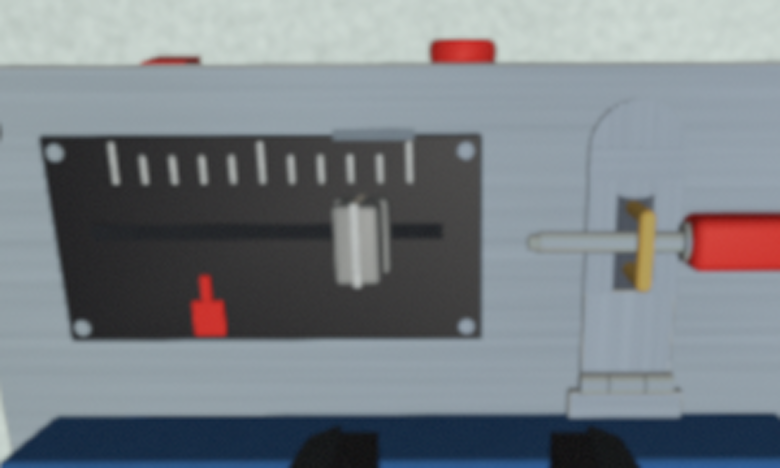

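```bash
python3 - <<'E'
from h import *
_,C=load('w11');d=lambda u,v:(100+(u+.5)/2.6-.5,80+(v+.5)/2.6-.5)
ym=np.array([.0987,.9951]);xm=np.array([.9951,-.0987])
def m(P): return np.round(np.array([P[:2]@xm,P[:2]@ym])*1000,1)
print('ptr',m(plane(C,d(205,277),.1065)),'cap',m(plane(C,d(355,205),.133)),m(plane(C,d(357,288),.133)))
print('tcp',m(np.array([.53134,.04461])))
print('pin tip, eye y', m(plane(C,d(530,242),.111)),m(plane(C,d(646,245),.128)))
print('handle front',m(plane(C,d(690,242),.115)))
E
```

```text
ptr [518.4  -3.2] cap [486.8  59.9] [516.2  59.2]
tcp [524.3  96.8]
pin tip, eye y [504.3 122. ] [502.2 161.7]
handle front [503.8 181. ]
```

Call:
apply_moves:
  force: 15
  moves:
    - {"twist": [0,0,0],"translation": [23,-20,0],"gripper": 0.4}
    - {"twist": [0,0,0],"translation": [0,-17,0],"gripper": 0.4}
    - {"twist": [0,0,0],"translation": [0,0,35],"gripper": 0.4}
    - {"twist": [0,0,0],"translation": [0,0,35],"gripper": 0.4}
    - {"twist": [0,0,0],"translation": [0,0,35],"gripper": 0.4}
    - {"twist": [0,0,0],"translation": [0,0,25],"gripper": 0.4}
    - {"twist": [0,0,0],"translation": [0,0,10],"gripper": 0.4}
    - {"twist": [0,0,0],"translation": [0,0,0],"gripper": 0.4}
    - {"twist": [0,0,0],"translation": [0,0,0],"gripper": 0.1}
    - {"twist": [0,0,0],"translation": [0,0,0],"gripper": 0.1}
    - {"twist": [0,0,0],"translation": [0,0,0],"gripper": 0.1}
    - {"twist": [0,0,0],"translation": [0,0,0],"gripper": 0.1}
    - {"twist": [0,0,0],"translation": [0,0,0],"gripper": 0.1}

```text
time_s: 18.5
position: [0.5051, 0.0117, 0.1145]
orientation: [3.141, 0.002, 3.042]
ft_force: [0.1, 2.3, 5.4]
finger_gap: 0.0196
```

```bash
python3 - <<'E'
from h import *
s=arm.sense();p=s['position'];print(p,s['ft_force'],s['finger_gap'],p[:2]@[.9951,-.0987],p[:2]@[.0987,.9951])
E
```

```text
[0.50510551 0.01171534 0.11449144] [0.05982679 2.25497095 5.44957827] 0.019591692219177784 0.5014741915735896 0.061511849856669125
```

Call:
apply_moves:
  moves:
    - {"twist": [0,0,0],"translation": [0,0,-2],"gripper": 0.1}
    - {"twist": [0,0,0],"translation": [0,-10,0],"gripper": 0.1}
    - {"twist": [0,0,0],"translation": [0,-14,0],"gripper": 0.1}
    - {"twist": [0,0,0],"translation": [0,-14,0],"gripper": 0.1}
    - {"twist": [0,0,0],"translation": [0,-14,0],"gripper": 0.1}
    - {"twist": [0,0,0],"translation": [0,-8,0],"gripper": 0.1}
    - {"twist": [0,0,0],"translation": [0,-3,0],"gripper": 0.1}
    - {"twist": [0,0,0],"translation": [0,0,0],"gripper": 0.1}
    - {"twist": [0,0,0],"translation": [0,0,0],"gripper": 0.1}

```text
time_s: 19.25
position: [0.4986, -0.0516, 0.115]
orientation: [-3.141, 0.0, 3.041]
ft_force: [5.5, -3.1, -11.4]
finger_gap: 0.0192
```

```bash
python3 - <<'E'
from h import *
s=arm.sense();p=s['position'];print(p,s['ft_force'],s['finger_gap'],p[:2]@[.9951,-.0987],p[:2]@[.0987,.9951])
im,C=wshot('w12')
E
```

```text
[ 0.49855803 -0.05157144  0.11503752] [  5.51979079  -3.0870347  -11.38456111] 0.01917933757936706 0.5012051973898964 -0.0021110630876096576
```

View pics/w12.png

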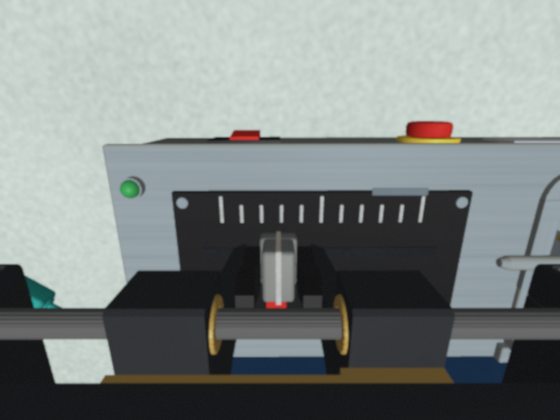

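Call:
apply_moves:
  moves:
    - {"twist": [0,0,0],"translation": [0,0,2],"gripper": 0.4}
    - {"twist": [0,0,0],"translation": [0,0,0],"gripper": 0.4}
    - {"twist": [0,0,0],"translation": [0,0,0],"gripper": 0.4}
    - {"twist": [0,0,0],"translation": [0,0,0],"gripper": 0.4}
    - {"twist": [0,0,0],"translation": [0,0,-35],"gripper": 0.4}
    - {"twist": [0,0,0],"translation": [0,0,-35],"gripper": 0.4}
    - {"twist": [0,0,0],"translation": [-15,0,-35],"gripper": 0.4}
    - {"twist": [0,0,0],"translation": [-15,0,-35],"gripper": 0.4}
    - {"twist": [0,0,0],"translation": [0,0,0],"gripper": 0.4}
    - {"twist": [0,0,0],"translation": [0,0,0],"gripper": 0.4}

```text
time_s: 20.13
position: [0.5288, -0.0542, 0.2548]
orientation: [-3.141, 0.003, 3.042]
ft_force: [-0.9, 0.7, -0.9]
finger_gap: 0.0352
```

```bash
python3 - <<'E'
from h import *
s=arm.sense();im,C=wshot('w13');print(s['position'],s['orientation'])
cv2.imwrite('pics/d13.png',cv2.resize(im[80:260,180:480],None,fx=2.6,fy=2.6,interpolation=cv2.INTER_CUBIC))
E
```

```text
[ 0.52876538 -0.05424433  0.25482844] [-3.14074874  0.00342592  3.04190072]
```

View pics/d13.png

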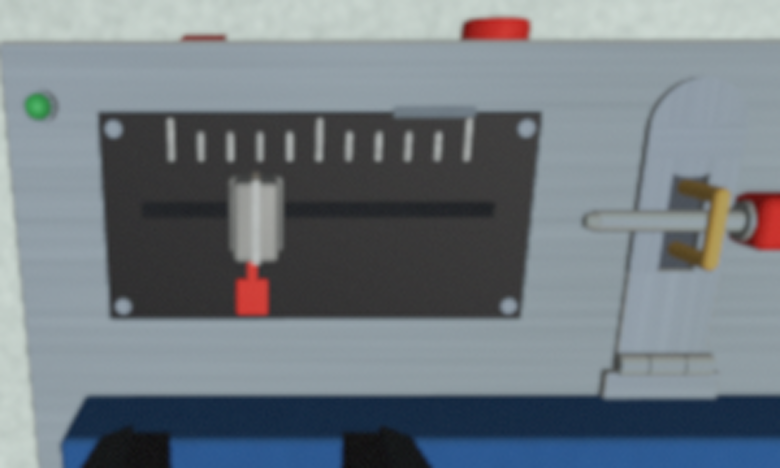

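```bash
python3 - <<'E'
from h import *
_,C=load('w13');d=lambda u,v:(180+(u+.5)/2.6-.5,80+(v+.5)/2.6-.5)
ym=np.array([.0987,.9951]);xm=np.array([.9951,-.0987])
def m(P): return np.round(np.array([P[:2]@xm,P[:2]@ym])*1000,1)
print('ptr',m(plane(C,d(252,268),.1065)),m(plane(C,d(252,298),.1065)),'cap',m(plane(C,d(256,182),.133)),m(plane(C,d(256,262),.133)))
print('pin tip, eye', m(plane(C,d(585,221),.111)),m(plane(C,d(716,230),.128)),'handle',m(plane(C,d(742,222),.111)))
im=snapshot('scene');cv2.imwrite('pics/scene4.png',im)
t=snapshot('top');cv2.imwrite('pics/top4.png',t);t0=cv2.imread('pics/top0.png')
a=cv2.resize(im[130:310,200:400],None,fx=2,fy=2,interpolation=cv2.INTER_CUBIC)
cv2.imwrite('pics/f4.png',a)
E
```

```text
ptr [523.3  -3.2] [535.4  -3.3] cap [487.   -1.6] [514.9  -1.6]
pin tip, eye [504.4 121.6] [504.6 161.1] handle [504.8 180.4]
```

View pics/f4.png

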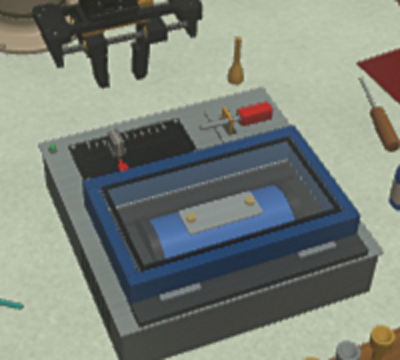

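View pics/scene4.png

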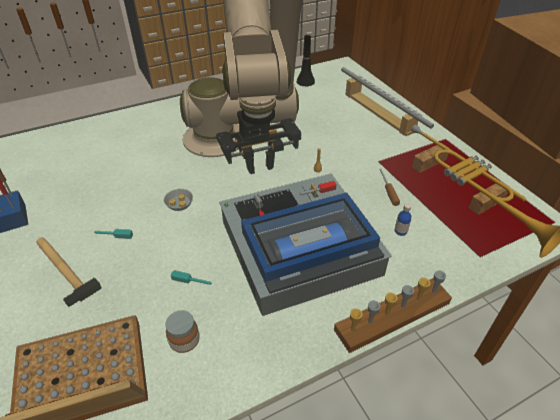

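```bash
python3 - <<'E'
from cell import ticket
print(ticket.job_done())
E
```

```text
the job is handed in; nothing more can be done
None
```

I handed the job in at about 20 s: the hasp is flat, the red locking pin is home through the staple, and the speed slide is at the red pointer. I did them in that order, and the interface gave no verdict.

- **Hasp:** I pushed it over from the cover side and pressed its end down with about 20 N. The tool stopped 103.9 mm above the bench, against 104 mm for a flat hasp. In the picture the staple stands through its slot.
- **Pin:** I chose it over the two turquoise look-alikes, carried it over and pushed it through from the machine's +y side. In the last wrist view its tip is about 40 mm past the eye, and the handle's end is at the hasp's edge.
- **Slide:** I gripped the cap and moved it 63 mm. The last measurement has the white line 1.6 mm short of the pointer, inside the 4 mm limit, so I left it.
- **Surroundings:** In the last scene view the cover is shut, the other bench items look unmoved (judged by eye, not measured), and the open gripper is clear of everything.

**Checks that failed or disagreed:**
- The first move call was refused because its rows lacked some fields; nothing had moved.
- The pin's height measured 6 mm from one pair of views and 16 mm from another, so I relied on its sitting on the bench.
- When gripped, the slide cap's centre read about 2 mm off the camera estimate; the final camera check is the one I used.

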